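Find the pushbutton that snaps and fit its bezel

ROBOT

A 7-joint arm with a two-finger parallel gripper is mounted at the origin on the work surface. World frame = base frame: x ahead of the robot, y to its left, z up, the work surface at z = 0. Lengths are in m, angles in rad, forces in N, time in s.
With the tool pointing down it reaches from about 0.4 to 0.875 m from the base axis. Payload 19.3 kg.
Tool frame: the origin (TCP) lies midway between the tips of the shut fingers; the grasp point (between the pads) lies 19 mm behind it; z points along the fingers, y is the line along which they close (so a half turn about z gives the same grasp; the last joint's range is limited). The gripper opens to 85 mm and grips with 20 to 120 N. Pads are 22 mm wide; open, the fingers measure 114 mm over their backs; the gripper's body (76 mm by 85 mm) begins 54 mm behind the grasp point. The pads swing forward as they close: fully open they stand 13 mm farther back than shut.
Start: joints at [-1.243, 0.521, -0.036, 1.599, 0.021, 1.021, -0.113], TCP at [0.242, 0.576, 0.231] pointing down, gripper open.
Joint ranges: [-2.91, 2.91], [-0.3, 2.13], [-1.5, 1.42], [0.17, 2.43], [-1.26, 4.41], [0.16, 1.93], [-2.52, 2.52]. Speed limits (rad/s): [1.89, 1.89, 2.39, 2.39, 3.01, 3.01, 3.01].

INTERFACE

Orientations are given as [roll, pitch, yaw] about the fixed x, y, z axes, in that order (R = Rz(yaw) Ry(pitch) Rx(roll)).
In Python, from workcell import * gives the robot as it stands. The module is installed in compiled form; this text tells all that it offers.
- The arm moves only by the tool play_rows, never from a script. Its argument "deltas" is a list of rows, each a list of 7 numbers: the shift along the tool's x, y, z in units of 500 mm (1.0 is 500 mm), then the turn, a rotation vector about the tool's x, y, z in units of 120 degrees (1.0 is 120 degrees), then the closure, from 0 (fully open) to 1 (shut). A call has 1 to 10 rows; each row is the pose to reach, as a shift and turn from the pose commanded when the call began, along the tool's axes at that moment; what a row does not reach only later rows make up. A row lasts 1/10 s, in which the tool goes at most 50 mm and 8.59 degrees, less where a joint would pass 70% of its speed; a pose out of reach is approached as far as the arm can. A call with a number of a shift or a turn outside -1 to 1 is refused whole. A call with a gripper value outside its range is refused whole. The fingers move at their own pace and stop on an object; "newtons" is the grip in N (left out, the last holds). Time passes only in rows, so rows that repeat a pose let the fingers close. It gives the time, the measured TCP pose, the force, the opening and the grip force at its end, in the units of the state.
- observe(): the state, without advancing time (a new reading comes with each control period).
- grab_frame(name): name is "scene" or "side" or "wrist"; returns the picture (400x640x3 uint8, red, green, blue); there is no depth.
- get_calibration(name): a dict with "fovy" (degrees; the focal length in pixels is half the picture's height over the tangent of half this angle, whatever the lens; pixels are square), "cx", "cy" (the principal point, pixels), "xyz" and "rotation" of the camera in the world. Camera axes: x right, y down, z forward; pixel columns grow to the right and rows downward; lengths in m; the calibration is good to about 2 mm. A picture is of the moment at which its call begins: read the wrist's pose just before it. get_calibration takes no time and is no camera call; for the wrist camera it gives the pose at the moment of the call.
- job_done(): hands the job in; it is judged then, once.
The state is a dict: "clock": time; "qpos": joint angles; "qd": joint speeds; "joint_efforts": joint torques, N m; "position": TCP position; "tool_rot": TCP orientation; "force": force on the tool from outside, world axes, zero at the start; "moment": the same for the moment, N m; "grip_width": finger opening in m; "finger_force": force on a finger pad.
Only numpy, scipy, OpenCV 4.12 (cv2) and the standard library are available. Lean on these libraries where they do the work, as an engineer would, in place of code of your own. Each camera call takes 0.05 s, during which the arm holds its last target. There are 200 camera calls.

TASK

One of the three rebuilt pushbuttons on the test box has a working snap, the other two stay soft. Press the keys one at a time, slowly and with never more than about 10 N, until you feel one snap over, and leave that one switched in; then put the brass bezel ring over that pushbutton so that it lies flat on the plate around it, and let go. Do not disturb the other things on the bench.

Things in the scene. Friction and masses are not known exactly. Their poses are not given: they have to be found in the camera images.
- panel: Fixed black test box with an aluminium top plate, 90 (x) x 300 (y) x 40 mm high, standing on the blue mat; origin at the centre of its underside, z up, its long side along its own y. Three identical rebuilt pushbuttons stand in a row on its top, 95 mm apart. Exactly one of them is good; which one changes from case to case and cannot be seen.
- bezel: Loose brass bezel ring lying flat, outer diameter 48, inner diameter 36, height 12 mm, 40 to 85 g; origin at the centre of its underside, z up.
- seat_a (a point): Point on the top plate on the axis of the left (panel +y) pushbutton, 40 mm above the box's underside; axes as the box's. A fixed black collar stands round it, 30 mm diameter at the plate tapering to 26 mm at its top, 4 mm high; the bezel fits around the collar and lies on the plate.
- key_a_top (a point): Centre of the top face of the red round key (22 mm diameter) of the left (panel +y) pushbutton: 20 mm above its seat when out, moving down with it. A soft key gives under about 2 N all the way to its end stop, at most a faint bump, and comes right out when let go. More than 13 N on a key or the box damages it.
- key_a (a joint): Travel of the left (panel +y) key in m, 0 = out, growing as pressed straight down. Light return spring, about 0.3 to 1.5 N; hard end stop at 5 to 13 mm, differing per key and case. A good key meets its snap spring after 1.5 to 8.5 mm: within 2 to 3 mm more the force climbs to 5 to 6 N, then drops to nothing over the next 2 mm as it snaps over to its end stop, 6.5 to 13 mm in, where it stays when let go.
- seat_b (a point): Point on the top plate on the axis of the middle pushbutton, 40 mm above the box's underside; axes as the box's. A fixed black collar stands round it, 30 mm diameter at the plate tapering to 26 mm at its top, 4 mm high; the bezel fits around the collar and lies on the plate.
- key_b_top (a point): Centre of the top face of the red round key (22 mm diameter) of the middle pushbutton: 20 mm above its seat when out, moving down with it. A soft key gives under about 2 N all the way to its end stop, at most a faint bump, and comes right out when let go. More than 13 N on a key or the box damages it.
- key_b (a joint): Travel of the middle key in m, 0 = out, growing as pressed straight down. Light return spring, about 0.3 to 1.5 N; hard end stop at 5 to 13 mm, differing per key and case. A good key meets its snap spring after 1.5 to 8.5 mm: within 2 to 3 mm more the force climbs to 5 to 6 N, then drops to nothing over the next 2 mm as it snaps over to its end stop, 6.5 to 13 mm in, where it stays when let go.
- seat_c (a point): Point on the top plate on the axis of the right (panel -y) pushbutton, 40 mm above the box's underside; axes as the box's. A fixed black collar stands round it, 30 mm diameter at the plate tapering to 26 mm at its top, 4 mm high; the bezel fits around the collar and lies on the plate.
- key_c_top (a point): Centre of the top face of the red round key (22 mm diameter) of the right (panel -y) pushbutton: 20 mm above its seat when out, moving down with it. A soft key gives under about 2 N all the way to its end stop, at most a faint bump, and comes right out when let go. More than 13 N on a key or the box damages it.
- key_c (a joint): Travel of the right (panel -y) key in m, 0 = out, growing as pressed straight down. Light return spring, about 0.3 to 1.5 N; hard end stop at 5 to 13 mm, differing per key and case. A good key meets its snap spring after 1.5 to 8.5 mm: within 2 to 3 mm more the force climbs to 5 to 6 N, then drops to nothing over the next 2 mm as it snaps over to its end stop, 6.5 to 13 mm in, where it stays when let go.
- holder: Bystander, to be left alone: loose green plastic cell holder block with three round pockets, 60 x 150 x 45 mm; origin at the centre of its underside.
- shell: Bystander, to be left alone: loose open black plastic enclosure half, 75 x 140 x 32 mm; origin at the centre of its underside.
- jar: Bystander, to be left alone: loose small amber jar with black cap, 48 mm diameter, 55 mm high; origin at the centre of its underside.
- driver: Bystander, to be left alone: loose screwdriver with blue handle, 160 mm long, lying along its own x; origin at the middle of its length, underside.
Mind the look-alikes: they are no part of the job. There is more than one size of the bezel; the job needs the middle-sized.

How it is judged:
By the outcome, as a careful person would: the job done as asked, in the order asked, and still so for the second after the job is handed in, with the robot touching nothing.
It also fails if it takes over 72 s, if anything falls off the work surface, if the arm or the gripper's body presses on something with over 40 N, if the wrist force passes 120 N, or if a joint passes its speed limit or range.

## Working session

There is one attempt and no reset: what is moved stays moved. The work goes in short steps, Python scripts to look and compute and a tool call to move; the robot and the scene stay as the last step left them, time stands still between calls to the robot, and variables do not carry over. Pictures are saved under pics/ and viewed, at most 10 in all, crops included, and the job is handed in when it is done.

Besides the shell and the picture viewer there is one more tool, called after "Emit:" as a command line: name --pt "numbers of a row" for each row, then --argument value for the rest. play_rows: Moves the arm, as the interface text tells. Its arguments: {"type":"object","properties":{"deltas":{"type":"array"},"newtons":{"type":"number"}},"required":["deltas"]}

```bash
mkdir -p pics; cat > h.py <<'E'
from workcell import *
import numpy as np, cv2
from scipy.spatial.transform import Rotation as R
def ray(cal,u,v):
    f=200/np.tan(np.radians(cal["fovy"])/2)
    d=np.array([(u-cal["cx"])/f,(v-cal["cy"])/f,1.]); M=np.array(cal["rotation"])
    if M.shape!=(3,3): M=R.from_euler('xyz',M).as_matrix()
    return np.array(cal["xyz"]),M@d
def onz(cal,u,v,z):
    o,d=ray(cal,u,v); return o+d*(z-o[2])/d[2]
def proj(cal,p):
    f=200/np.tan(np.radians(cal["fovy"])/2); M=np.array(cal["rotation"])
    c=M.T@(np.array(p)-cal["xyz"]); return np.array([f*c[0]/c[2]+cal["cx"],f*c[1]/c[2]+cal["cy"]])
E
python3 - <<'E'
from h import *
np.set_printoptions(precision=4,suppress=True)
print(observe())
ims=[]
for n in ["scene","side","wrist"]:
    c=get_calibration(n); im=grab_frame(n); print(n,c); cv2.imwrite(f"pics/{n}0.png",im[...,::-1])
E
```

```text
{'clock': 0.0, 'qpos': array([-1.2432,  0.522 , -0.0363,  1.6   ,  0.0212,  1.0211, -0.1128]), 'qd': array([ 0.0005, -0.0001, -0.0013, -0.    , -0.0001, -0.0017, -0.0001]), 'joint_efforts': array([  0.0003, -92.7101,   1.9797, -36.9936,   0.0178,   0.0082,
        -0.0001]), 'position': array([0.242 , 0.5759, 0.2307]), 'tool_rot': array([-3.1405,  0.0001,  2.7438]), 'force': array([-0.4932,  0.0597,  0.5131]), 'moment': array([ 0.0037,  0.002 , -0.0243]), 'finger_force': 0.0, 'grip_width': 0.08508451499578537}
scene {'fovy': 54.65871952003754, 'cx': 321.10730036654314, 'cy': 202.78614541185243, 'xyz': array([1.4111, 0.3036, 0.8501]), 'rotation': array([-2.3102,  0.0233,  1.8666])}
side {'fovy': 56.590840039162124, 'cx': 317.3457942440376, 'cy': 195.90343556827477, 'xyz': array([ 0.4328, -0.6598,  0.5302]), 'rotation': array([-2.1502,  0.0083, -0.1907])}
wrist {'fovy': 66.06513016408458, 'cx': 321.95319952818187, 'cy': 198.41985472720287, 'xyz': array([0.1801, 0.602 , 0.3728]), 'rotation': array([2.8783, 0.0013, 1.1729])}
```

View pics/scene0.png

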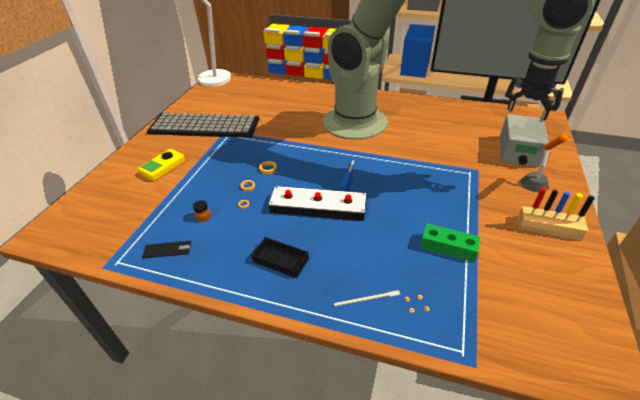

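View pics/side0.png

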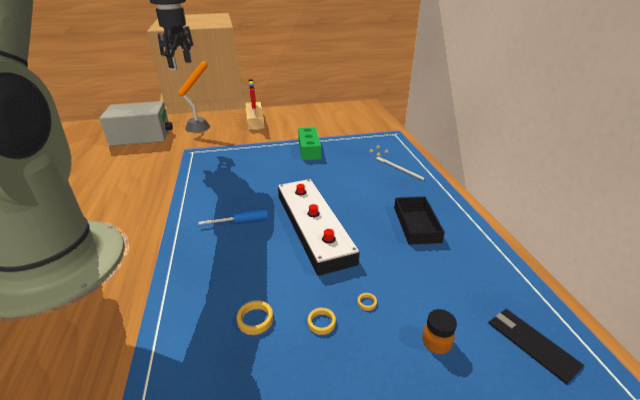

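Candidate rings in the side view: large (255,318), middle (322,321) and small (368,301). By the description I choose the middle one. In the scene view they are at (268,168), (248,186) and (244,204). The red keys are on the panel at (288,194), (318,197) and (348,199) in the scene view, and at (329,236), (313,211) and (301,189) in the side view.

```bash
cat > m.py <<'E'
from h import *
np.set_printoptions(precision=4,suppress=True)
ims={n:cv2.imread(f"pics/{n}0.png") for n in ["scene","side"]}
seeds={"scene":dict(rings=[(268,168),(248,186),(244,204)],keys=[(288,194),(318,197),(348,199)]),
"side":dict(rings=[(255,318),(322,321),(368,301)],keys=[(329,236),(313,211),(301,189)])}
K={}
for n,im in ims.items():
    c=get_calibration(n); hsv=cv2.cvtColor(im,cv2.COLOR_BGR2HSV)
    H,S,V=cv2.split(hsv)
    br=((H>12)&(H<35)&(S>90)&(V>70)).astype(np.uint8)
    rd=(((H<6)|(H>174))&(S>150)&(V>60)).astype(np.uint8)
    for kind,m,w in(("rings",br,26),("keys",rd,9)):
        for i,(u,v) in enumerate(seeds[n][kind]):
            w2=min(w,22) if kind=="rings" and n=="side" else (12 if kind=="rings" else 9)
            sub=m[v-w2:v+w2+1,u-w2:u+w2+1]; ys,xs=np.nonzero(sub); xs=xs+u-w2; ys=ys+v-w2
            if kind=="rings":
                hull=cv2.convexHull(np.c_[xs,ys].astype(np.int32))
                P=np.array([onz(c,a,b,0.008)[:2] for a,b in hull[:,0]],np.float32)
                print(n,"ring",i,cv2.minEnclosingCircle(P),"hull centre",P.min(0)/2+P.max(0)/2,P.max(0)-P.min(0))
            else:
                # top face: brighter part
                K[n,i]=(xs.mean(),ys.mean()); print(n,"key",i,K[n,i],xs.min(),xs.max(),ys.min(),ys.max(),onz(c,*K[n,i],0.057))
for i in range(3):
    A=[];b=[]
    for n in ims:
        o,d=ray(get_calibration(n),*K[n,i]); d/=np.linalg.norm(d); Q=np.eye(3)-np.outer(d,d);A.append(Q);b.append(Q@o)
    print("tri",i,np.linalg.lstsq(np.vstack(A),np.hstack(b),rcond=None)[0])
E
python3 m.py
python3 - <<'E'
import cv2
im=cv2.imread('pics/side0.png')[165:345,225:405]
cv2.imwrite('pics/crop.png',cv2.resize(im,None,fx=3.3,fy=3.3,interpolation=cv2.INTER_CUBIC))
E
```

```text
scene ring 0 ((0.40022215247154236, -0.2243136167526245), 0.03846884146332741) hull centre [ 0.4009 -0.2275] [0.0733 0.0666]
scene ring 1 ((0.514072060585022, -0.2541305422782898), 0.02882796712219715) hull centre [ 0.5143 -0.2535] [0.0547 0.0515]
scene ring 2 ((0.6038344502449036, -0.22643157839775085), 0.020261039957404137) hull centre [ 0.6042 -0.2269] [0.0361 0.0357]
scene key 0 (np.float64(287.5777777777778), np.float64(193.53333333333333)) 285 291 190 197 [ 0.5714 -0.0815  0.057 ]
scene key 1 (np.float64(317.3333333333333), np.float64(195.8095238095238)) 315 320 192 199 [0.5568 0.0117 0.057 ]
scene key 2 (np.float64(347.6666666666667), np.float64(198.37777777777777)) 345 351 195 202 [0.5434 0.1052 0.057 ]
side ring 0 ((0.40203404426574707, -0.22505320608615875), 0.035773951560258865) hull centre [ 0.4027 -0.2252] [0.0603 0.0711]
side ring 1 ((0.5127496719360352, -0.2555718719959259), 0.027378903701901436) hull centre [ 0.5137 -0.2556] [0.0478 0.0545]
side ring 2 ((0.601904571056366, -0.2308909296989441), 0.01984851062297821) hull centre [ 0.6015 -0.2308] [0.0349 0.0393]
side key 0 (np.float64(328.43859649122805), np.float64(234.9561403508772)) 323 333 229 241 [ 0.5607 -0.0937  0.057 ]
side key 1 (np.float64(313.0112359550562), np.float64(209.68539325842696)) 309 317 205 215 [ 0.5462 -0.0013  0.057 ]
side key 2 (np.float64(300.15492957746477), np.float64(188.70422535211267)) 296 304 184 193 [0.5316 0.0905 0.057 ]
tri 0 [ 0.5629 -0.085   0.0495]
tri 1 [0.5482 0.009  0.0493]
tri 2 [0.5336 0.1032 0.0486]
```

View pics/crop.png

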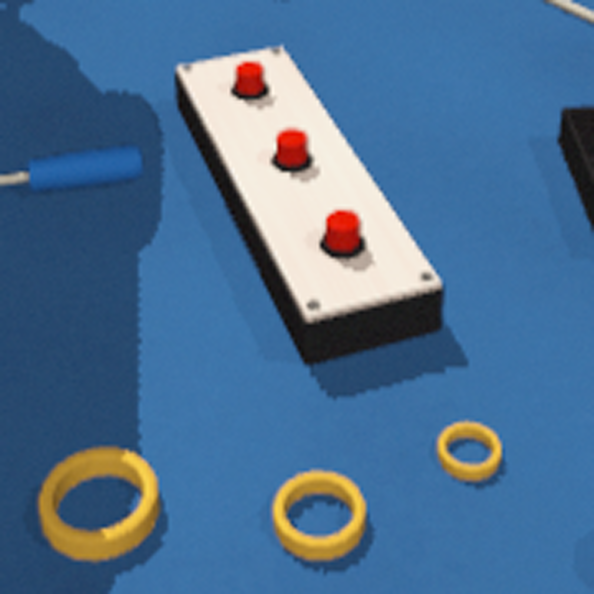

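```bash
cat >> h.py <<'E'
def plan(p,yaw,s=None):
    s=s or observe(); M=R.from_euler('xyz',s["tool_rot"]); T=R.from_euler('xyz',[np.pi,0,yaw])
    d=M.inv().apply(np.array(p)-s["position"]); r=(M.inv()*T).as_rotvec()
    print("delta",np.round(d/0.5,4),np.round(np.degrees(r)/120,4),"rows>=",np.linalg.norm(d)/.05,np.degrees(np.linalg.norm(r))/8.59)
E
python3 -c "
from h import *
plan([.55,.009,.2],3.296)"
```

```text
delta [-1.0071 -0.8067  0.0625] [-4.000e-04 -1.000e-04 -2.637e-01] rows>= 12.918524340285364 3.6831864278768705
```

Emit:
play_rows --pt "-0.5 -0.4 0 0 0 -0.26 1" --pt "-0.5 -0.4 0 0 0 -0.26 1" --pt "-0.8 -0.65 0.03 0 0 -0.264 1" --pt "-0.8 -0.65 0.03 0 0 -0.264 1" --pt "-1.0 -0.8067 0.06 0 0 -0.264 1" --pt "-1.0 -0.8067 0.06 0 0 -0.264 1" --pt "-1.0 -0.8067 0.06 0 0 -0.264 1" --pt "-1.0 -0.8067 0.06 0 0 -0.264 1" --pt "-1.0 -0.8067 0.06 0 0 -0.264 1" --pt "-1.0 -0.8067 0.06 0 0 -0.264 1" --newtons 40

```text
clock: 1.15
position: [0.4793, 0.135, 0.2098]
tool_rot: [3.142, 0.0, -2.986]
force: [1.3, 0.2, 0.3]
grip_width: 0.0002
finger_force: 0.0
```

Emit:
play_rows --pt "0 0 0 0 0 0 1" --pt "0 0 0 0 0 0 1"

```text
clock: 1.35
position: [0.4789, 0.1359, 0.2096]
tool_rot: [-3.141, -0.0, -2.989]
force: [-0.3, 0.7, -0.1]
grip_width: 0.0001
finger_force: 0.0
```

```bash
python3 -c "
from h import *
plan([.55,.009,.2],3.296);s=observe();print(s)"
```

```text
delta [-0.1019 -0.2725  0.0193] [-0.0001 -0.0002 -0.0009] rows>= 2.9155581542079383 0.01273382828146228
{'clock': 1.35, 'qpos': array([-0.36609158,  0.34892078, -0.03737649,  1.95075078,  0.01713858,
        0.8427157 ,  1.31073113]), 'qd': array([-0.04341208, -0.00502548, -0.02468675,  0.00180392, -0.002134  ,
        0.00126608, -0.01220119]), 'joint_efforts': array([ 4.21447143e+00, -7.03872657e+01,  3.87640759e+00, -3.24802494e+01,
        2.59103123e-01,  8.39013665e-03,  4.41894047e-01]), 'position': array([0.47892505, 0.13591136, 0.20964653]), 'tool_rot': array([-3.14145374e+00, -4.77705260e-04, -2.98902848e+00]), 'force': array([-0.28189593,  0.74684949, -0.0893961 ]), 'moment': array([ 0.01892638, -0.0240186 , -0.00358618]), 'finger_force': 0.0, 'grip_width': 0.00014311293168981108}
```

Emit:
play_rows --pt "-0.05 -0.13 0.01 0 0 0 1" --pt "-0.102 -0.2725 0.019 0 0 0 1" --pt "-0.102 -0.2725 0.019 0 0 0 1" --pt "-0.102 -0.2725 0.019 0 0 0 1" --pt "-0.102 -0.2725 0.019 0 0 0 1" --pt "-0.102 -0.2725 0.019 0 0 0 1" --pt "-0.102 -0.2725 0.019 0 0 0 1"

```text
clock: 2.05
position: [0.5498, 0.012, 0.2005]
tool_rot: [3.141, 0.0, -2.984]
force: [-0.6, 0.6, 0.1]
grip_width: 0.0002
finger_force: 0.0
```

```bash
python3 -c "
from h import *
s=observe();c=get_calibration('wrist');im=grab_frame('wrist');print(s['position'],s['tool_rot'],s['qd']);print(c)
import pickle;pickle.dump(c,open('w1.pkl','wb'));cv2.imwrite('pics/w1.png',im[...,::-1])"
```

```text
[0.54980313 0.01197064 0.20052794] [ 3.14113414e+00  1.03150370e-04 -2.98397879e+00] [ 0.00448663 -0.0001228   0.00423353 -0.00300669  0.00031024 -0.00016841
  0.00264645]
{'fovy': 66.06513016408458, 'cx': 321.95319952818187, 'cy': 198.41985472720287, 'xyz': array([0.483523  , 0.00195467, 0.34253603]), 'rotation': array([ 2.87827903e+00, -6.04392258e-04,  1.72824174e+00])}
```

View pics/w1.png

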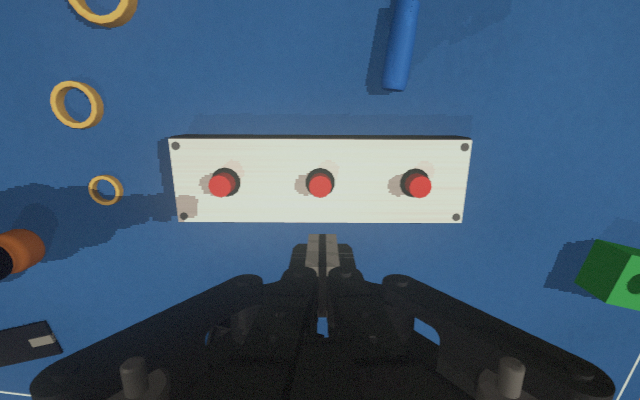

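The wrist view shows the panel with red keys C (222,184), B (320,184) and A (418,184). The middle ring is at (77,105), the small ring at (105,190) and the large ring at (103,5).

```bash
cat > m2.py <<'E'
from h import *
import pickle
np.set_printoptions(precision=4,suppress=True)
c=pickle.load(open('w1.pkl','rb')); im=cv2.imread('pics/w1.png'); H,S,V=cv2.split(cv2.cvtColor(im,cv2.COLOR_BGR2HSV))
for u,v in[(222,184),(320,184),(418,184)]:
    m=(((H<8)|(H>172))&(S>130)&(V>170)).astype(np.uint8); s=m[v-22:v+22,u-22:u+22]; ys,xs=np.nonzero(s)
    h=cv2.convexHull(np.c_[xs,ys].astype(np.int32)); (a,b),r=cv2.minEnclosingCircle(h); 
    P=np.array([onz(c,x+u-22,y+v-22,.06)[:2] for x,y in h[:,0]],np.float32)
    print("key",a+u-22,b+v-22,r,cv2.minEnclosingCircle(P))
m=((S<70)&(V>130)).astype(np.uint8); m=cv2.morphologyEx(m,cv2.MORPH_CLOSE,np.ones((25,25)))
k=max(cv2.findContours(m,0,2)[0],key=cv2.contourArea); q=cv2.approxPolyDP(k,8,True)[:,0]
Q=np.array([onz(c,*p,.04) for p in q]); print(q.tolist(),Q); 
r=cv2.minAreaRect(Q[:,:2].astype(np.float32)); print(r)
m=((H>10)&(H<35)&(S>80)&(V>70)).astype(np.uint8)
for u,v in [(77,105),(105,190)]:
    w=32 if v==105 else 20
    s=m[v-w:v+w,u-w:u+w]; ys,xs=np.nonzero(s); h=cv2.convexHull(np.c_[xs,ys].astype(np.int32))[:,0]+[u-w,v-w]
    for z in(0,.012):
        P=np.array([onz(c,*p,z)[:2] for p in h],np.float32); print("ring",z,cv2.minEnclosingCircle(P),P.max(0)-P.min(0),cv2.fitEllipse(P))
E
python3 m2.py
```

```text
key 219.5 185.5 10.977349281311035 ((0.5616499781608582, -0.08324343711137772), 0.01023069117218256)
key 319.6000003814697 186.0 10.82414722442627 ((0.5471462607383728, 0.009991859085857868), 0.010311109945178032)
key 419.62903213500977 186.37096786499023 11.153766632080078 ((0.5329842567443848, 0.10328248888254166), 0.010330826975405216)
[[168, 139], [178, 221], [462, 220], [472, 140]] [[ 0.5286 -0.1416  0.04  ]
 [ 0.6115 -0.129   0.04  ]
 [ 0.5642  0.1622  0.04  ]
 [ 0.4833  0.1494  0.04  ]]
((0.5473772883415222, 0.010336324572563171), (0.08386774361133575, 0.29500845074653625), 8.832773208618164)
ring 0 ((0.5125223398208618, -0.2580731213092804), 0.02766255848109722) [0.0485 0.0545] ((0.5135157704353333, -0.2579649090766907), (0.04909922182559967, 0.0554681159555912), 7.122770309448242)
ring 0.012 ((0.5115064382553101, -0.2489635944366455), 0.0266969483345747) [0.0468 0.0526] ((0.5124650001525879, -0.2488591969013214), (0.04737914726138115, 0.05352490022778511), 7.122777462005615)
ring 0 ((0.602324366569519, -0.2303016185760498), 0.019795220345258713) [0.0357 0.0383] ((0.603196382522583, -0.22997616231441498), (0.03441997617483139, 0.03966668248176575), 27.11873435974121)
ring 0.012 ((0.5981625318527222, -0.22216488420963287), 0.019105184823274612) [0.0345 0.0369] ((0.5990038514137268, -0.22185097634792328), (0.033214129507541656, 0.038277070969343185), 27.118824005126953)
```

```bash
python3 -c "
from h import *
plan([.5472,.010,.07],3.296);s=observe();print(s['position'],s['force'])"
```

```text
delta [ 0.0059 -0.0027  0.2611] [0.0002 0.0001 0.0014] rows>= 2.6116668937166474 0.019222272688695273
[0.54988276 0.01172294 0.20054441] [-0.23185958 -0.60055966 -1.43071367]
```

Emit:
play_rows --pt "0.0059 -0.0027 0.1 0 0 0 1" --pt "0.0059 -0.0027 0.18 0 0 0 1" --pt "0.0059 -0.0027 0.24 0 0 0 1" --pt "0.0059 -0.0027 0.26 0 0 0 1" --pt "0.0059 -0.0027 0.26 0 0 0 1" --pt "0.0059 -0.0027 0.26 0 0 0 1" --pt "0.0059 -0.0027 0.26 0 0 0 1"

```text
clock: 2.8
position: [0.5484, 0.0086, 0.072]
tool_rot: [-3.141, 0.002, -2.986]
force: [0.8, 0.3, -0.0]
grip_width: 0.0002
finger_force: 0.0
```

Emit:
play_rows --pt "0 0 0.004 0 0 0 1" --pt "0 0 0.008 0 0 0 1" --pt "0 0 0.012 0 0 0 1" --pt "0 0 0.012 0 0 0 1"

```text
clock: 3.2
position: [0.5473, 0.0084, 0.0642]
tool_rot: [3.142, -0.0, -2.986]
force: [0.3, 0.6, -0.4]
grip_width: 0.0
finger_force: 0.0
```

Emit:
play_rows --pt "0 0 0.004 0 0 0 1" --pt "0 0 0.006 0 0 0 1" --pt "0 0 0.006 0 0 0 1"

```text
clock: 3.5
position: [0.5473, 0.0084, 0.0612]
tool_rot: [-3.142, -0.0, -2.986]
force: [-0.3, -0.7, 0.2]
grip_width: -0.0001
finger_force: 0.0
```

Emit:
play_rows --pt "0 0 0.002 0 0 0 1" --pt "0 0 0.002 0 0 0 1"

```text
clock: 3.7
position: [0.5474, 0.0084, 0.0602]
tool_rot: [3.142, -0.0, -2.987]
force: [-0.3, 0.2, 0.2]
grip_width: 0.0002
finger_force: 0.0
```

Emit:
play_rows --pt "0 0 0.002 0 0 0 1" --pt "0 0 0.002 0 0 0 1"

```text
clock: 3.9
position: [0.5474, 0.0084, 0.0593]
tool_rot: [-3.142, -0.0, -2.986]
force: [0.2, -0.7, -0.2]
grip_width: 0.0001
finger_force: 0.2
```

Emit:
play_rows --pt "0 0 0.002 0 0 0 1" --pt "0 0 0.002 0 0 0 1"

```text
clock: 4.1
position: [0.5474, 0.0084, 0.0583]
tool_rot: [-3.142, -0.0, -2.987]
force: [0.4, 0.3, -0.6]
grip_width: -0.0001
finger_force: 0.2
```

Emit:
play_rows --pt "0 0 0.002 0 0 0 1" --pt "0 0 0.002 0 0 0 1"

```text
clock: 4.3
position: [0.5475, 0.0084, 0.0573]
tool_rot: [-3.142, -0.0, -2.987]
force: [-0.4, 0.5, 0.0]
grip_width: -0.0002
finger_force: 0.3
```

Emit:
play_rows --pt "0 0 0.002 0 0 0 1" --pt "0 0 0.002 0 0 0 1"

```text
clock: 4.5
position: [0.5474, 0.0084, 0.0563]
tool_rot: [-3.142, -0.0, -2.986]
force: [0.3, 0.5, 1.5]
grip_width: 0.0003
finger_force: 0.5
```

Emit:
play_rows --pt "0 0 0.002 0 0 0 1" --pt "0 0 0.002 0 0 0 1"

```text
clock: 4.7
position: [0.5474, 0.0084, 0.0553]
tool_rot: [-3.142, 0.0, -2.987]
force: [0.3, -0.1, 1.7]
grip_width: 0.0002
finger_force: 0.4
```

Emit:
play_rows --pt "0 0 0.0012 0 0 0 1" --pt "0 0 0.0012 0 0 0 1"

```text
clock: 4.9
position: [0.5475, 0.0084, 0.0547]
tool_rot: [-3.142, 0.0, -2.986]
force: [-1.0, 0.8, 0.4]
grip_width: 0.0001
finger_force: 0.4
```

Emit:
play_rows --pt "0 0 0.0008 0 0 0 1" --pt "0 0 0.0008 0 0 0 1"

```text
clock: 5.1
position: [0.5475, 0.0085, 0.0543]
tool_rot: [-3.142, -0.0, -2.987]
force: [0.6, 0.4, 1.0]
grip_width: 0.0004
finger_force: 0.4
```

Emit:
play_rows --pt "0 0 0.0012 0 0 0 1" --pt "0 0 0.0012 0 0 0 1"

```text
clock: 5.3
position: [0.5474, 0.0085, 0.0537]
tool_rot: [-3.142, 0.0, -2.986]
force: [0.6, 0.4, 0.2]
grip_width: -0.0001
finger_force: 0.4
```

Emit:
play_rows --pt "0 0 0.0008 0 0 0 1" --pt "0 0 0.0008 0 0 0 1"

```text
clock: 5.5
position: [0.5474, 0.0084, 0.0533]
tool_rot: [-3.142, 0.0, -2.986]
force: [0.3, 1.0, -0.2]
grip_width: -0.0002
finger_force: 0.4
```

Emit:
play_rows --pt "0 0 0.0012 0 0 0 1" --pt "0 0 0.0012 0 0 0 1"

```text
clock: 5.7
position: [0.5474, 0.0084, 0.0527]
tool_rot: [-3.142, -0.0, -2.987]
force: [0.6, 0.5, 0.2]
grip_width: 0.0003
finger_force: 0.3
```

Emit:
play_rows --pt "0 0 0.0012 0 0 0 1" --pt "0 0 0.0012 0 0 0 1"

```text
clock: 5.9
position: [0.5474, 0.0085, 0.0522]
tool_rot: [-3.142, 0.0, -2.986]
force: [-0.5, -0.3, 4.7]
grip_width: -0.0001
finger_force: 2.1
```

Emit:
play_rows --pt "0 0 0.0004 0 0 0 1" --pt "0 0 0.0004 0 0 0 1"

```text
clock: 6.1
position: [0.5475, 0.0085, 0.0521]
tool_rot: [3.142, 0.0, -2.987]
force: [-1.4, 0.1, 5.1]
grip_width: -0.0002
finger_force: 3.1
```

Emit:
play_rows --pt "0 0 0.0004 0 0 0 1" --pt "0 0 0.0004 0 0 0 1"

```text
clock: 6.3
position: [0.5475, 0.0084, 0.052]
tool_rot: [-3.142, 0.0, -2.987]
force: [-1.8, 0.5, 8.2]
grip_width: 0.0003
finger_force: 4.0
```

Emit:
play_rows --pt "0 0 -0.03 0 0 0 1" --pt "0 0 -0.05 0 0 0 1" --pt "0 0.09 -0.05 0 0 0 1" --pt "0 0.16 -0.05 0 0 0 1" --pt "0 0.192 -0.04 0 0 0 1" --pt "0 0.192 -0.025 0 0 0 1" --pt "0 0.192 -0.019 0 0 0 1" --pt "0 0.192 -0.019 0 0 0 1" --pt "0 0.192 -0.019 0 0 0 1"

```text
clock: 7.2
position: [0.5328, 0.1021, 0.0613]
tool_rot: [-3.141, -0.0, -2.988]
force: [0.1, -0.8, 0.4]
grip_width: 0.0
finger_force: 0.0
```

Emit:
play_rows --pt "0 0 0.002 0 0 0 1" --pt "0 0 0.004 0 0 0 1" --pt "0 0 0.004 0 0 0 1"

```text
clock: 7.5
position: [0.5327, 0.103, 0.0592]
tool_rot: [-3.142, 0.0, -2.987]
force: [0.3, 0.0, 0.8]
grip_width: -0.0001
finger_force: 0.2
```

Emit:
play_rows --pt "0 0 0.002 0 0 0 1" --pt "0 0 0.002 0 0 0 1"

```text
clock: 7.7
position: [0.5326, 0.1032, 0.0582]
tool_rot: [-3.142, -0.0, -2.987]
force: [0.6, -0.6, 1.0]
grip_width: -0.0002
finger_force: 0.2
```

Emit:
play_rows --pt "0 0 0.002 0 0 0 1" --pt "0 0 0.002 0 0 0 1"

```text
clock: 7.9
position: [0.5326, 0.1033, 0.0571]
tool_rot: [-3.142, -0.0, -2.986]
force: [1.0, -0.3, 0.6]
grip_width: -0.0001
finger_force: 0.3
```

Emit:
play_rows --pt "0 0 0.002 0 0 0 1" --pt "0 0 0.002 0 0 0 1"

```text
clock: 8.1
position: [0.5326, 0.1033, 0.0562]
tool_rot: [-3.142, -0.0, -2.986]
force: [0.6, -0.6, 1.0]
grip_width: 0.0
finger_force: 0.3
```

Emit:
play_rows --pt "0 0 0.002 0 0 0 1" --pt "0 0 0.002 0 0 0 1"

```text
clock: 8.3
position: [0.5326, 0.1033, 0.0552]
tool_rot: [3.142, -0.0, -2.986]
force: [0.2, -0.6, 1.0]
grip_width: 0.0001
finger_force: 0.4
```

Emit:
play_rows --pt "0 0 0.001 0 0 0 1" --pt "0 0 0.001 0 0 0 1"

```text
clock: 8.5
position: [0.5326, 0.1033, 0.0547]
tool_rot: [-3.142, -0.0, -2.987]
force: [0.2, 0.1, 0.7]
grip_width: 0.0002
finger_force: 0.4
```

Emit:
play_rows --pt "0 0 0.0008 0 0 0 1" --pt "0 0 0.0008 0 0 0 1"

```text
clock: 8.7
position: [0.5326, 0.1033, 0.0543]
tool_rot: [-3.142, -0.0, -2.986]
force: [-0.3, -0.6, 0.9]
grip_width: -0.0003
finger_force: 0.6
```

Emit:
play_rows --pt "0 0 0.001 0 0 0 1" --pt "0 0 0.001 0 0 0 1"

```text
clock: 8.9
position: [0.5326, 0.1033, 0.0538]
tool_rot: [3.142, -0.0, -2.986]
force: [-0.5, 0.4, 2.9]
grip_width: -0.0003
finger_force: 1.1
```

Emit:
play_rows --pt "0 0 0.0008 0 0 0 1" --pt "0 0 0.0008 0 0 0 1"

```text
clock: 9.1
position: [0.5326, 0.1033, 0.0535]
tool_rot: [-3.142, 0.0, -2.987]
force: [-1.1, 0.5, 3.6]
grip_width: 0.0002
finger_force: 1.7
```

Emit:
play_rows --pt "0 0 0.0008 0 0 0 1" --pt "0 0 0.0008 0 0 0 1"

```text
clock: 9.3
position: [0.5326, 0.1033, 0.0531]
tool_rot: [3.142, -0.0, -2.987]
force: [-1.3, -0.9, 4.1]
grip_width: 0.0002
finger_force: 2.2
```

Emit:
play_rows --pt "0 0 0.0008 0 0 0 1" --pt "0 0 0.0008 0 0 0 1"

```text
clock: 9.5
position: [0.5326, 0.1033, 0.0527]
tool_rot: [3.142, 0.0, -2.987]
force: [-1.5, 0.7, 5.3]
grip_width: 0.0001
finger_force: 2.5
```

Emit:
play_rows --pt "0 0 0.0008 0 0 0 1" --pt "0 0 0.0008 0 0 0 1"

```text
clock: 9.7
position: [0.5326, 0.1033, 0.0523]
tool_rot: [3.142, 0.0, -2.986]
force: [-2.0, 0.8, 5.4]
grip_width: 0.0002
finger_force: 2.7
```

Emit:
play_rows --pt "0 0 0.0006 0 0 0 1" --pt "0 0 0.0006 0 0 0 1"

```text
clock: 9.9
position: [0.5326, 0.1033, 0.052]
tool_rot: [3.142, 0.0, -2.987]
force: [-2.8, 0.3, 5.0]
grip_width: -0.0001
finger_force: 2.7
```

Emit:
play_rows --pt "0 0 0.0008 0 0 0 1" --pt "0 0 0.0008 0 0 0 1"

```text
clock: 10.1
position: [0.5326, 0.1033, 0.0516]
tool_rot: [-3.142, 0.0, -2.986]
force: [-1.6, 0.9, 5.4]
grip_width: -0.0004
finger_force: 2.4
```

Emit:
play_rows --pt "0 0 0.0008 0 0 0 1" --pt "0 0 0.0008 0 0 0 1"

```text
clock: 10.3
position: [0.5326, 0.1033, 0.0511]
tool_rot: [-3.142, -0.0, -2.987]
force: [-1.0, 0.4, 4.1]
grip_width: 0.0004
finger_force: 1.9
```

Force is past its peak and dropping, so this key is snapping.

Emit:
play_rows --pt "0 0 0.0008 0 0 0 1" --pt "0 0 0.0008 0 0 0 1"

```text
clock: 10.5
position: [0.5326, 0.1033, 0.0507]
tool_rot: [3.142, -0.0, -2.986]
force: [-1.2, 0.1, 2.4]
grip_width: 0.0001
finger_force: 1.2
```

Emit:
play_rows --pt "0 0 0.0008 0 0 0 1" --pt "0 0 0.0008 0 0 0 1"

```text
clock: 10.7
position: [0.5326, 0.1033, 0.0502]
tool_rot: [-3.142, -0.0, -2.986]
force: [0.6, -0.2, 0.1]
grip_width: -0.0
finger_force: 0.4
```

Emit:
play_rows --pt "0 0 0.001 0 0 0 1" --pt "0 0 0.001 0 0 0 1"

```text
clock: 10.9
position: [0.5326, 0.1033, 0.0497]
tool_rot: [-3.142, -0.0, -2.987]
force: [-0.4, -0.2, 0.1]
grip_width: -0.0
finger_force: 0.0
```

Emit:
play_rows --pt "0 0 0.0008 0 0 0 1" --pt "0 0 0.0008 0 0 0 1"

```text
clock: 11.1
position: [0.5326, 0.1033, 0.0495]
tool_rot: [-3.142, 0.0, -2.987]
force: [-0.2, -0.4, 2.3]
grip_width: -0.0002
finger_force: 1.1
```

Emit:
play_rows --pt "0 0 -0.06 0 0 0 1" --pt "0 0 -0.14 0 0 0 1" --pt "0 0 -0.2 0 0 0 0.9" --pt "0 -0.09 -0.24 0 0 0 0.6" --pt "0 -0.18 -0.24 0 0 0 0.4" --pt "0 -0.27 -0.24 0 0 0 0.3" --pt "0 -0.36 -0.24 0 0 0 0.25" --pt "0 -0.36 -0.24 0 0 0 0.25" --pt "0 -0.36 -0.24 0 0 0 0.25" --pt "0 -0.36 -0.24 0 0 0 0.25"

```text
clock: 12.1
position: [0.5603, -0.0737, 0.1693]
tool_rot: [3.141, -0.0, -2.986]
force: [-0.0, -0.3, -0.1]
grip_width: 0.0641
finger_force: 0.0
```

```bash
python3 -c "
from h import *
plan([.513,-.254,.15],3.296);s=observe();print(s['position'],s['grip_width'],s['qpos'][6])"
```

```text
delta [ 0.1495 -0.3416  0.0385] [ 0.0002 -0.0001  0.0008] rows>= 3.7489870613146237 0.011218793443647044
[ 0.56031128 -0.07365264  0.16933213] 0.06406700979131486 1.7740751613951955
```

Emit:
play_rows --pt "0.04 -0.09 0.01 0 0 0 0.25" --pt "0.08 -0.18 0.02 0 0 0 0.25" --pt "0.12 -0.27 0.03 0 0 0 0.25" --pt "0.15 -0.342 0.038 0 0 0 0.25" --pt "0.15 -0.342 0.038 0 0 0 0.25" --pt "0.15 -0.342 0.038 0 0 0 0.25" --pt "0.15 -0.342 0.038 0 0 0 0.25" --pt "0.15 -0.342 0.038 0 0 0 0.25"

```text
clock: 12.9
position: [0.5135, -0.2534, 0.1506]
tool_rot: [3.141, 0.0, -2.984]
force: [-0.4, -0.1, -0.3]
grip_width: 0.0642
finger_force: 0.0
```

```bash
python3 -c "
from h import *
import pickle
s=observe();c=get_calibration('wrist');im=grab_frame('wrist');print(s['position'],s['tool_rot'],s['grip_width'])
pickle.dump(c,open('w2.pkl','wb'));cv2.imwrite('pics/w2.png',im[...,::-1])
print(c,proj({**c,'rotation':R.from_euler('xyz',c['rotation']).as_matrix()},[.513,-.254,.012]))"
```

```text
[ 0.51345491 -0.25338438  0.15057968] [ 3.14126509e+00  3.53633482e-04 -2.98394289e+00] 0.06423133248395256
{'fovy': 66.06513016408458, 'cx': 321.95319952818187, 'cy': 198.41985472720287, 'xyz': array([ 0.44712785, -0.26339728,  0.29258917]), 'rotation': array([ 2.87802133e+00, -4.76144520e-04,  1.72828096e+00])} [320.69006787 188.95560416]
```

View pics/w2.png

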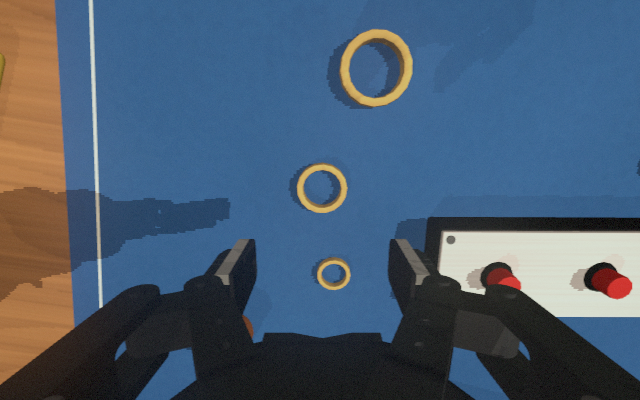

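The middle ring is at (322,188), between the fingers. The large ring is at (376,68), the small one at (334,273), and keys C and B are at the right edge.

```bash
cat > m3.py <<'E'
from h import *
import pickle
np.set_printoptions(precision=4,suppress=True)
c=pickle.load(open('w2.pkl','rb')); im=cv2.imread('pics/w2.png'); H,S,V=cv2.split(cv2.cvtColor(im,cv2.COLOR_BGR2HSV))
m=((H>10)&(H<35)&(S>80)&(V>70)).astype(np.uint8); m[:150]=0;m[225:]=0;m[:,:285]=0;m[:,360:]=0
cs,hi=cv2.findContours(m,cv2.RETR_CCOMP,cv2.CHAIN_APPROX_NONE)
for k in cs:
    if len(k)>30:
        for z in(.012,.006):
            P=np.array([onz(c,*p,z)[:2] for p in k[:,0]],np.float32); print(z,cv2.fitEllipse(P),cv2.minEnclosingCircle(P))
plan([.513,-.254,.03],3.296)
E
python3 m3.py
```

```text
0.012 ((0.512082576751709, -0.253439724445343), (0.04593362286686897, 0.047208983451128006), 95.68189239501953) ((0.5120946764945984, -0.25336772203445435), 0.02411695383489132)
0.006 ((0.5134715437889099, -0.25322678685188293), (0.04691585153341293, 0.048218484967947006), 95.68170928955078) ((0.5134839415550232, -0.2531532645225525), 0.024630561470985413)
0.012 ((0.5113525986671448, -0.25337454676628113), (0.03405541181564331, 0.035444196313619614), 5.510855197906494) ((0.511023223400116, -0.25352808833122253), 0.018366700038313866)
0.006 ((0.5127259492874146, -0.2531602382659912), (0.034783631563186646, 0.03620212525129318), 5.510867595672607) ((0.5123895406723022, -0.25331705808639526), 0.01875731535255909)
delta [ 0.0009 -0.0006  0.2412] [0.0001 0.0002 0.0014] rows>= 2.4118666070228745 0.01929584731613786
```

Emit:
play_rows --pt "0.003 0 0.08 0 0 0 0.25" --pt "0.003 0 0.16 0 0 0 0.25" --pt "0.003 0 0.22 0 0 0 0.25" --pt "0.003 0 0.24 0 0 0 0.25" --pt "0.003 0 0.24 0 0 0 0.25" --pt "0.003 0 0.24 0 0 0 0.25" --pt "0.003 0 0.24 0 0 0 0.25"

```text
clock: 13.65
position: [0.5122, -0.2556, 0.0321]
tool_rot: [-3.14, 0.002, -2.986]
force: [0.8, 0.1, 0.2]
grip_width: 0.0643
finger_force: 0.0
```

```bash
python3 -c "
from h import *
plan([.512,-.2535,0],3.296);s=observe();print(s['position'],s['force'])"
```

```text
delta [-0.0002  0.0043  0.0642] [-0.0006  0.001   0.0004] rows>= 0.6430387268052882 0.01648259863862633
[ 0.51217911 -0.25561958  0.03208149] [0.82697174 0.05630373 0.22021527]
```

Emit:
play_rows --pt "0 0.004 0.02 0 0 0 0.25" --pt "0 0.004 0.04 0 0 0 0.25" --pt "0 0.004 0.055 0 0 0 0.25" --pt "0 0.004 0.061 0 0 0 0.25" --pt "0 0.004 0.061 0 0 0 0.25" --pt "0 0.004 0.061 0 0 0 0.25"

```text
clock: 14.25
position: [0.5109, -0.2534, -0.0]
tool_rot: [-3.142, -0.0, -2.987]
force: [0.3, 0.1, -0.2]
grip_width: 0.0638
finger_force: 0.0
```

Emit:
play_rows --pt "-0.002 0 0 0 0 0 0.25" --pt "-0.002 0 0 0 0 0 0.35" --pt "-0.002 0 0 0 0 0 0.45" --pt "-0.002 0 0 0 0 0 0.6" --pt "-0.002 0 0 0 0 0 0.6" --pt "-0.002 0 0 0 0 0 0.6" --pt "-0.002 0 0 0 0 0 0.6" --newtons 30

```text
clock: 14.95
position: [0.5121, -0.2532, 0.0005]
tool_rot: [-3.141, 0.001, -2.987]
force: [-1.3, 1.1, 9.8]
grip_width: 0.0469
finger_force: 29.3
```

Emit:
play_rows --pt "0 0 -0.01 0 0 0 0.6" --pt "0 0 -0.06 0 0 0 0.6" --pt "0 0 -0.14 0 0 0 0.6" --pt "0 0 -0.2 0 0 0 0.6" --pt "0 0 -0.24 0 0 0 0.6" --pt "0 0 -0.24 0 0 0 0.6" --pt "0 0 -0.24 0 0 0 0.6" --pt "0 0 -0.24 0 0 0 0.6"

```text
clock: 15.75
position: [0.5115, -0.253, 0.1192]
tool_rot: [3.141, -0.001, -2.986]
force: [-1.0, 0.0, 0.0]
grip_width: 0.0466
finger_force: 31.1
```

```bash
python3 -c "
from h import *
plan([.533,.1033,.12],3.296);s=observe();print(s['position'],s['force'],s['grip_width'],s['finger_force'])"
```

```text
delta [-0.1526  0.6973 -0.0014] [ 0.0003 -0.0005  0.0004] rows>= 7.13803213156992 0.009809932682099258
[ 0.51147545 -0.25295103  0.11918967] [-1.03337602  0.02063604  0.04626785] 0.04663814540541593 31.059001050889492
```

Emit:
play_rows --pt "-0.02 0.07 0 0 0 0 0.6" --pt "-0.03 0.14 0 0 0 0 0.6" --pt "-0.05 0.22 0 0 0 0 0.6" --pt "-0.07 0.3 0 0 0 0 0.6" --pt "-0.085 0.38 0 0 0 0 0.6" --pt "-0.1 0.46 0 0 0 0 0.6" --pt "-0.12 0.54 0 0 0 0 0.6" --pt "-0.135 0.61 0 0 0 0 0.6" --pt "-0.148 0.67 0 0 0 0 0.6" --pt "-0.1526 0.6973 0 0 0 0 0.6"

```text
clock: 16.75
position: [0.5329, 0.1061, 0.119]
tool_rot: [3.141, -0.001, -2.983]
force: [0.5, -0.4, -0.2]
grip_width: 0.0466
finger_force: 31.1
```

Emit:
play_rows --pt "0 0 0 0 0 0 0.6" --pt "0 0 0 0 0 0 0.6" --pt "0 0 0 0 0 0 0.6" --pt "0 0 0 0 0 0 0.6"

```text
clock: 17.15
position: [0.5335, 0.1017, 0.1199]
tool_rot: [-3.141, -0.0, -2.988]
force: [0.6, -0.4, -1.1]
grip_width: 0.0466
finger_force: 31.1
```

```bash
python3 -c "
from h import *
plan([.533,.1033,.075],3.296);s=observe();print(s['position'],s['force'],s['grip_width'],s['finger_force'])
import pickle
c=get_calibration('wrist');im=grab_frame('wrist');pickle.dump(c,open('w3.pkl','wb'));cv2.imwrite('pics/w3.png',im[...,::-1])
print(c)"
```

```text
delta [0.0005 0.0034 0.0898] [-0.0002 -0.0001 -0.0006] rows>= 0.8990012278862344 0.00837848231955747
[0.53350353 0.10169668 0.11991864] [ 0.58259696 -0.39534267 -1.11251642] 0.04655073934380726 31.078137578442693
{'fovy': 66.06513016408458, 'cx': 321.95319952818187, 'cy': 198.41985472720287, 'xyz': array([0.46719922, 0.09209196, 0.26195324]), 'rotation': array([2.87856831e+00, 2.63459515e-04, 1.72393036e+00])}
```

View pics/w3.png

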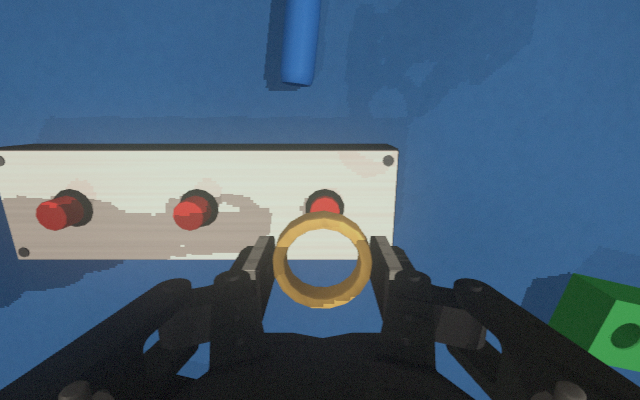

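The wrist view shows the ring held level at (322,260). Key A at (324,208) is switched in; B and C at (190,212) and (55,214) are out.

```bash
cat > m4.py <<'E'
from h import *
import pickle
np.set_printoptions(precision=4,suppress=True)
c=pickle.load(open('w3.pkl','rb')); im=cv2.imread('pics/w3.png'); H,S,V=cv2.split(cv2.cvtColor(im,cv2.COLOR_BGR2HSV))
m=((H>10)&(H<35)&(S>80)&(V>60)).astype(np.uint8); m[:205]=0;m[312:]=0;m[:,:270]=0;m[:,376:]=0
cs,hi=cv2.findContours(m,cv2.RETR_CCOMP,cv2.CHAIN_APPROX_NONE)
for k in cs:
    if len(k)>60:
        for z in(.120,.132):
            P=np.array([onz(c,*p,z)[:2] for p in k[:,0]],np.float32); print(z,cv2.fitEllipse(P),cv2.minEnclosingCircle(P))
E
python3 m4.py
```

```text
0.12 ((0.5378276109695435, 0.10291797667741776), (0.04982098564505577, 0.05323730781674385), 98.28840637207031) ((0.5376933217048645, 0.10292354971170425), 0.027016757056117058)
0.132 ((0.5318570733070374, 0.10200279951095581), (0.04560937359929085, 0.048736896365880966), 98.28836822509766) ((0.5317341089248657, 0.1020079106092453), 0.024741390720009804)
0.12 ((0.5358965396881104, 0.10266145318746567), (0.032566867768764496, 0.03660690039396286), 9.100661277770996) ((0.5344933271408081, 0.10248568654060364), 0.01874476484954357)
0.132 ((0.530089259147644, 0.10176796466112137), (0.02981383353471756, 0.03351233899593353), 9.100534439086914) ((0.5288046598434448, 0.1016070544719696), 0.017168618738651276)
```

Emit:
play_rows --pt "0 0.003 0.03 0 0 0 0.6" --pt "0 0.003 0.07 0 0 0 0.6" --pt "0 0.003 0.11 0 0 0 0.6" --pt "0 0.003 0.13 0 0 0 0.6" --pt "0 0.003 0.13 0 0 0 0.6" --pt "0 0.003 0.13 0 0 0 0.6" --pt "0 0.003 0.13 0 0 0 0.6" --pt "0 0.003 0.13 0 0 0 0.6"

```text
clock: 18.0
position: [0.5336, 0.1046, 0.0557]
tool_rot: [3.141, 0.001, -2.987]
force: [0.2, 0.8, -1.1]
grip_width: 0.0464
finger_force: 31.1
```

Emit:
play_rows --pt "0 0 0 0 0 0 0.6" --pt "0 0 0 0 0 0 0.6"

```text
clock: 18.2
position: [0.5334, 0.1046, 0.0553]
tool_rot: [3.142, 0.0, -2.987]
force: [0.2, 0.2, 0.8]
grip_width: 0.0465
finger_force: 31.1
```

Emit:
play_rows --pt "0 -0.0026 0 0 0 0 0.6" --pt "0 -0.0026 0.004 0 0 0 0.6" --pt "0 -0.0026 0.008 0 0 0 0.6" --pt "0 -0.0026 0.012 0 0 0 0.6" --pt "0 -0.0026 0.016 0 0 0 0.6" --pt "0 -0.0026 0.016 0 0 0 0.6" --pt "0 -0.0026 0.016 0 0 0 0.6"

```text
clock: 18.9
position: [0.5334, 0.1032, 0.0469]
tool_rot: [-3.142, -0.0, -2.987]
force: [0.2, -1.2, -0.3]
grip_width: 0.0467
finger_force: 31.1
```

Emit:
play_rows --pt "0 0 0.002 0 0 0 0.6" --pt "0 0 0.004 0 0 0 0.6" --pt "0 0 0.004 0 0 0 0.6"

```text
clock: 19.2
position: [0.5334, 0.1033, 0.0448]
tool_rot: [-3.142, -0.0, -2.987]
force: [-0.2, -0.7, -0.5]
grip_width: 0.0466
finger_force: 31.1
```

Emit:
play_rows --pt "0 0 0.002 0 0 0 0.6" --pt "0 0 0.002 0 0 0 0.6"

```text
clock: 19.4
position: [0.5334, 0.1033, 0.0438]
tool_rot: [-3.142, -0.0, -2.986]
force: [-0.2, -1.3, -0.4]
grip_width: 0.0464
finger_force: 31.1
```

Emit:
play_rows --pt "0 0 0.001 0 0 0 0.6" --pt "0 0 0.001 0 0 0 0.6"

```text
clock: 19.6
position: [0.5334, 0.1032, 0.0434]
tool_rot: [-3.142, -0.0, -2.987]
force: [-0.0, 0.4, -0.2]
grip_width: 0.0466
finger_force: 31.1
```

Emit:
play_rows --pt "0 0 0.001 0 0 0 0.6" --pt "0 0 0.002 0 0 0 0.6" --pt "0 0 0.002 0 0 0 0.6"

```text
clock: 19.9
position: [0.5334, 0.1032, 0.0424]
tool_rot: [-3.142, -0.0, -2.987]
force: [-0.1, 0.4, -0.2]
grip_width: 0.0467
finger_force: 31.1
```

Emit:
play_rows --pt "0 0 0.001 0 0 0 0.6" --pt "0 0 0.001 0 0 0 0.6"

```text
clock: 20.1
position: [0.5334, 0.1033, 0.0419]
tool_rot: [-3.142, -0.0, -2.986]
force: [0.5, 0.6, -0.0]
grip_width: 0.0464
finger_force: 31.1
```

Emit:
play_rows --pt "0 0 0.001 0 0 0 0.6" --pt "0 0 0.001 0 0 0 0.6"

```text
clock: 20.3
position: [0.5334, 0.1032, 0.0414]
tool_rot: [-3.142, -0.0, -2.987]
force: [0.6, 0.2, 0.2]
grip_width: 0.0463
finger_force: 31.1
```

Emit:
play_rows --pt "0 0 0.0006 0 0 0 0.6" --pt "0 0 0.0006 0 0 0 0.6"

```text
clock: 20.5
position: [0.5334, 0.1032, 0.0411]
tool_rot: [-3.142, -0.0, -2.987]
force: [0.6, 0.5, -0.2]
grip_width: 0.0469
finger_force: 31.1
```

Within about 1 mm of the plate: I'll release slowly and lift.

Emit:
play_rows --pt "0 0 0 0 0 0 0.42" --pt "0 0 0 0 0 0 0.38" --pt "0 0 0 0 0 0 0.32" --pt "0 0 0 0 0 0 0.25" --pt "0 0 0 0 0 0 0.25" --pt "0 0 0 0 0 0 0.25" --newtons 20

```text
clock: 21.1
position: [0.5334, 0.1033, 0.0412]
tool_rot: [-3.142, 0.0, -2.986]
force: [-0.4, -0.3, 0.5]
grip_width: 0.064
finger_force: 0.0
```

Emit:
play_rows --pt "0 0 -0.02 0 0 0 0.25" --pt "0 0 -0.06 0 0 0 0.25" --pt "0 0 -0.14 0 0 0 0.25" --pt "0 0 -0.22 0 0 0 0.25" --pt "0 0 -0.26 0 0 0 0.25" --pt "0 0 -0.26 0 0 0 0.25" --pt "0 0 -0.26 0 0 0 0.25" --pt "0 0 -0.26 0 0 0 0.25"

```text
clock: 21.9
position: [0.5329, 0.1032, 0.1705]
tool_rot: [-3.141, -0.001, -2.986]
force: [0.0, 0.2, 0.4]
grip_width: 0.0642
finger_force: 0.0
```

```bash
python3 -c "
from h import *
a=grab_frame('wrist')[...,::-1];b=grab_frame('side')[...,::-1]
print(observe()['clock'],observe()['grip_width'])
A=cv2.resize(a[90:290,200:460],None,fx=1.5,fy=1.5);B=cv2.resize(b[150:285,240:415],(390,300))
cv2.imwrite('pics/f.png',np.hstack([A,B]))"
```

```text
22.0 0.0639380986775392
```

View pics/f.png

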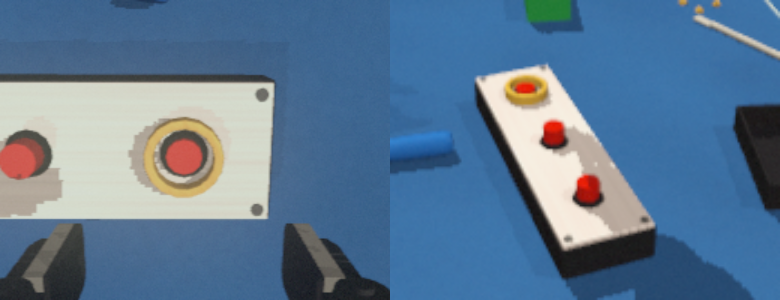

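The ring lies flat and centred around the switched-in key A, at (183,157) in the left crop. The other keys are out and the gripper is clear.

```bash
python3 -c "
from workcell import *
print(job_done())"
```

```text
the job is handed in; nothing more can be done
None
```

The left pushbutton (key A) snapped over and stays switched in. The middle-sized bezel ring lies flat on the plate around it and is released. The middle key was soft, the right one was not pressed, and the job is handed in at about 22 s.

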